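Clamp a box section in the inclined drilling jig

ROBOT

A 7-joint arm with a two-finger parallel gripper is mounted at the origin on the work surface. World frame = base frame: x ahead of the robot, y to its left, z up, the work surface at z = 0. Lengths are in m, angles in rad, forces in N, time in s.
With the tool pointing down it reaches from about 0.4 to 0.85 m from the base axis. Payload 4.5 kg.
Tool frame: the origin (TCP) lies on the centre line of the jaws, within the pads' length; the fingertips stand 19 mm ahead of it and the grasp point (between the pads) is the TCP; z points along the fingers, x is the direction in which the jaws open and shut, and the axes are right-handed (so a half turn about z gives the same grasp; the last joint's range is limited). The gripper opens to 88 mm and grips with 3 to 60 N. Pads are 18 mm wide; open, the fingers measure 123 mm over their backs; the gripper's body (75 mm by 187 mm) begins 45 mm behind the grasp point.
Start: joints at [-1.092, 0.689, -0.195, 1.565, 0.157, 0.902, -0.215], TCP at [0.269, 0.564, 0.258] pointing down, gripper open.
Joint ranges: [-3.01, 3.01], [-0.46, 2.08], [-1.47, 1.51], [0.13, 2.56], [-1, 4.14], [0.04, 2.09], [-2.66, 2.66]. Speed limits (rad/s): [2.57, 2.57, 3.14, 3.14, 3.14, 3.14, 3.14].

INTERFACE

Orientations are given as a unit quaternion [w, x, y, z].
In Python, from station import r, viewer gives the robot as it stands. The module is installed in compiled form; this text tells all that it offers.
- The arm moves only by the tool step_arm, never from a script. Its argument "moves" is a list of rows, each an object with "delta_pos": the shift along the tool's x, y, z in mm, a list of three; "roll": the turn about the tool's z in rad. A call has exactly 10 rows; each row is the pose to reach, as a shift and turn from the pose measured when the call began, along the tool's axes at that moment; what a row does not reach only later rows make up. A row lasts 1/12 s, in which the tool goes at most 41.7 mm and 7.16 degrees, less where a joint would pass 70% of its speed; a pose out of reach is approached as far as the arm can. A call with a gripper value outside its range is refused whole. "jaw" is the opening, from 0 (shut) to 1 (fully open), set as the call begins (left out, the last holds). The fingers move at their own pace and stop on an object; the grip force is fixed at half the most. Time passes only in rows, so rows that repeat a pose let the fingers close, or fill a call up. It gives the time, the measured TCP pose, the force and the opening at its end, in the units of the state.
- r.sense(): the state, without advancing time (a new reading comes with each control period).
- viewer.get_image(name): name is "side" or "top" or "wrist"; returns a dict with "pixels" (384x512x3 uint8, blue, green, red), "fovy" (degrees; the focal length in pixels is half the picture's height over the tangent of half this angle, whatever the lens; pixels are square), "cx", "cy" (the principal point, pixels), "dist" ([k1, k2, p1, p2, k3] as OpenCV has them; the pictures are not rectified), "R" (3x3) and "t" (3): a world point X has camera coordinates R X + t. Camera axes: x right, y down, z forward; pixel columns grow to the right and rows downward; lengths in m; the calibration is good to about 2 mm. A picture is of the moment at which its call begins. There is no depth.
- r.close_job(): hands the job in, once; it reports no verdict.
The state is a dict: "t": time; "joints": joint angles; "qvel": joint speeds; "effort": joint torques, N m; "tcp_pos": TCP position; "ee_rot": TCP orientation; "wrist_force": force on the tool from outside, world axes, zero at the start; "ft_torque": the same for the moment, N m; "width": opening from 0.0 (shut) to 1.0 (fully open).
Only numpy, scipy, OpenCV 4.12 (cv2) and the standard library are available. Lean on these libraries where they do the work, as an engineer would, in place of code of your own. Each camera call takes 0.05 s, during which the arm holds its last target. There are 200 camera calls.

TASK

Get the aluminium box section ready for drilling in the blue inclined jig: first slide it along its channel until its end is against the yellow stop. Then, with the red cam lever still open, turn the black wing nut clockwise until the rubber pad just touches the tube, which is when the red end of the wing points at the green mark, and after that flip the cam lever fully over to its closed end so that the tube is held firmly against the stop. Let go, and leave the other things on the bench where they are.

Things in the scene. Friction and masses are not known exactly. Their poses are not given: they have to be found in the camera images.
- jig: Blue inclined drilling jig, fixed to the bench, 320 mm wide (y), 250 mm deep. Origin on the bench under the clamp; x level towards its high side, y along the channel to the stop, z up. Its plate rises 27 degrees towards +x. Below: u = (cos27, 0, sin27) up the slope, v = +y, n = (-sin27, 0, cos27) square off the plate, in jig axes, measured from point channel_mid.
- channel_mid (a point): u = v = n = 0: on the plate's top face, 75 mm above the jig's origin, in mid channel under the clamp pad. Plate from u -75 to +140, v -180 to +140 mm. The channel runs along v between two steel strips 10 mm high, 43 mm apart.
- stop_face (a point): Middle of the working face of the yellow stop block (24 mm high): v = +100 mm, u = 0, n = 12.5 mm. The end of the channel.
- bridge: Aluminium bridge of the clamp, 36 mm wide in v, from u -67 to +95 mm, n 85 to 105 mm, on two dark posts 32 mm wide (v) at u -50 and +80 mm. It carries nut and pad and sinks 5 mm along -n as the cam closes. Origin at mid underside, over channel_mid; axes u, v, n. A white dial (42 mm radius) with the green mark lies on top.
- tube: Workpiece: loose aluminium box section with black end caps, 180 mm long (v), 40 mm wide (u), 25 mm high (n), about 0.35 kg, lying in the channel under the clamp, 30 to 70 mm short of the stop at the start. Origin at the middle of its sloping underside; axes parallel to the jig's x, y, z.
- tube_stop_end (a point): Centre of the tube's end face that meets the stop (its +y end).
- tube_push_end (a point): Centre of the tube's other end face (its -y end), where it can be pushed; free space beside it.
- nut (a joint): Wing nut angle, rad; grows as it is turned clockwise seen from above. 1 rad lowers the pad 2.55 mm. At 2.4 the pad just touches the tube (lever open) and the red end points up the slope at the green mark; within 0.4 of that the lock force comes right, looser is too weak, tighter too strong. Starts 0.5 to 1.5, range 0 to 3.3. Friction 0.15 N m, stays where left.
- wing_grip (a point): On the axis of the wing nut, 3 mm below its bar's middle (parallel to n): u = v = 0, n = 129 mm with the lever open. Bar 74 mm long, 12 mm thick, n 119 to 145 mm, black with one end red. At nut = 2.4 it lies along u; else it is turned (2.4 - nut) rad anticlockwise from that, seen from above. It leans 27 degrees to jig -x, so a tool must tilt to grip it squarely.
- lever (a joint): Cam lever angle, rad: 0 fully open, 1.92 fully closed on its end stop (a rising, self-holding cam). Starts 0 to 0.25. At value q it points from lever_pivot along v*cos(105 deg - q) + n*sin(105 deg - q): it stands up when open, lies along +v when closed. Needs about 2 to 5 N at its end; stays where left.
- lever_pivot (a point): Pivot of the cam lever, on the jig at u 107, v 0, n 50 mm; the axis lies along u.
- lever_grip (a point): Point on the lever 98 mm from its pivot, in mid thickness, a good place to hold it. The red handle is 16 mm wide (u), 12 mm thick and ends 120 mm from the pivot.
- pad: Square rubber pad (32 x 32 x 10 mm) on a strong spring (6.5 N per mm), over the middle of the channel; origin at the centre of its lower face, z along n.
- screwdriver: Bystander: red-handled screwdriver lying in front of the jig.
- wrench: Bystander: steel wrench lying in front of the jig.
- spray_can: Bystander: yellow spray can, 64 mm across, 190 mm tall, standing on the stop side of the jig.
- hammer: Bystander: hammer lying beyond the jig.
- grinding_disc: Bystander: grey grinding disc, 116 mm across, 6 mm thick, flat on the bench on the stop side of the jig.
- screw_tin: Bystander: open steel tin of screws, 120 x 90 x 40 mm, on the bench on the jig's -y side.
There are look-alikes about, which are no part of the job. Leave any brown look-alike of the tube alone.

How it is judged:
By the outcome, as a careful person would: the job done as asked, in the order asked, and still so for the second after the job is handed in, with the robot touching nothing.
It also fails if it takes over 67 s, if anything falls off the work surface, if the arm or the gripper's body presses on something with over 40 N, if the wrist force passes 120 N, or if a joint passes its speed limit or range.

## Working session

There is one attempt and no reset: what is moved stays moved. The work goes in short steps, Python scripts to look and compute and a tool call to move; the robot and the scene stay as the last step left them, time stands still between calls to the robot, and variables do not carry over. Pictures are saved under pics/ and viewed, about 8 in all and at most 12, crops included, and the job is handed in when it is done.

Besides the shell and the picture viewer there is one more tool, called after "Request:" by a JSON object that holds its "method" and its "body". step_arm: Moves the arm, as the interface text tells. Its arguments: {"type":"object","properties":{"moves":{"type":"array"},"jaw":{"type":"number"}},"required":["moves"]}

```bash
mkdir -p pics; cat > h.py <<'E'
import numpy as np, cv2
from station import r, viewer
from scipy.spatial.transform import Rotation as Ro
def K(c):
    h=c["pixels"].shape[0]; f=h/2/np.tan(np.radians(c["fovy"])/2)
    return np.array([[f,0,c["cx"]],[0,f,c["cy"]],[0,0,1]])
def ray(c,px):
    p=cv2.undistortPoints(np.array(px,float).reshape(-1,1,2),K(c),np.array(c["dist"],float))[:,0]
    R=np.array(c["R"]);t=np.array(c["t"])
    return -R.T@t,(R.T@np.c_[p,np.ones(len(p))].T).T
def onz(c,px,z):
    o,d=ray(c,px); return o+d*((z-o[2])/d[:,2])[:,None]
def tri(cs,pxs):
    A=np.zeros((3,3));b=np.zeros(3)
    for c,p in zip(cs,pxs):
        o,d=ray(c,[p]);d=d[0]/np.linalg.norm(d[0]);M=np.eye(3)-np.outer(d,d);A+=M;b+=M@o
    X=np.linalg.solve(A,b)
    return X,[np.linalg.norm(proj(c,[X])[0]-p) for c,p in zip(cs,pxs)]
def proj(c,X):
    R=np.array(c["R"]);t=np.array(c["t"],float)
    return cv2.projectPoints(np.array(X,float).reshape(-1,1,3),cv2.Rodrigues(R)[0],t,K(c),np.array(c["dist"],float))[0][:,0]
E
python3 - <<'E'
from h import *
ims=[]
import pickle
D={}
for n in ["side","top","wrist"]:
    c=viewer.get_image(n);D[n]=c;cv2.imwrite(f"pics/{n}0.png",c["pixels"])
    R=np.array(c["R"]);print(n,c["fovy"],(-R.T@np.array(c["t"])).round(3),R[2].round(2))
pickle.dump(D,open("d0.pkl","wb"))
print(r.sense())
E
```

```text
side 55.97587204611771 [ 0.452 -0.673  0.921] [ 0.06  0.66 -0.75]
top 52.166465873248605 [0.381 0.002 1.09 ] [ 0.17 -0.02 -0.99]
wrist 65.32854169229455 [0.199 0.597 0.384] [ 0.27 -0.13 -0.95]
{'t': 0.15, 'joints': array([-1.09220931,  0.68981313, -0.19454283,  1.56604917,  0.15730444,
        0.90248058, -0.21510857]), 'qvel': array([ 0.00099312, -0.00295812,  0.00046895, -0.00279044, -0.00220569,
       -0.00035195,  0.00238182]), 'effort': array([-2.68695723e-03, -5.27863955e+01, -1.26902059e+00, -1.53586847e+01,
       -5.25382895e-02,  3.89893612e-03,  1.24368889e-04]), 'tcp_pos': array([0.26875462, 0.56379446, 0.25709594]), 'ee_rot': array([ 3.98815016e-04,  8.45637829e-01,  5.33756686e-01, -5.50618474e-04]), 'wrist_force': array([-0.44661495,  0.38432795, -0.54434203]), 'ft_torque': array([-0.00576305,  0.03094023,  0.06272617]), 'width': 1.0009771150708766}
```

View pics/side0.png

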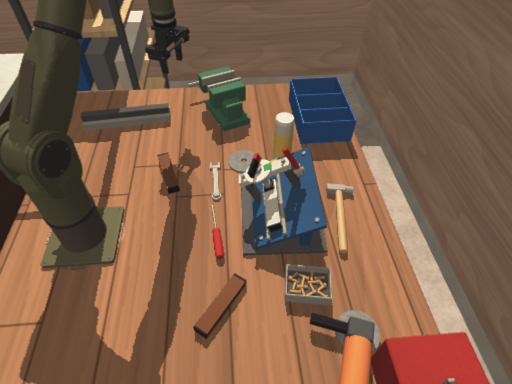

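View pics/top0.png

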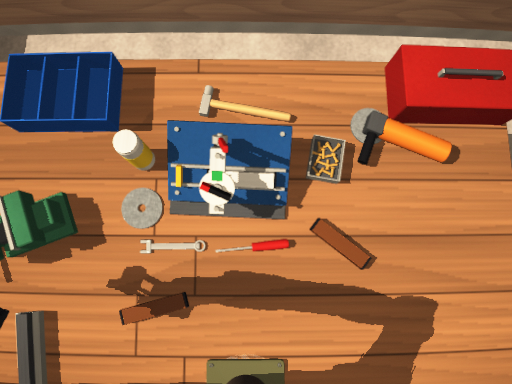

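Scene is clear; jig is at about (230,170) in top and (285,200) in side. I'll enlarge both to pin down the jig, tube, nut and lever.

```bash
python3 - <<'E'
import pickle,cv2,numpy as np
D=pickle.load(open("d0.pkl","rb"))
a=cv2.resize(D["top"]["pixels"][110:225,155:305],None,fx=5.2,fy=5.2,interpolation=cv2.INTER_CUBIC)
b=cv2.resize(D["side"]["pixels"][135:260,230:340],None,fx=4.7,fy=4.7,interpolation=cv2.INTER_CUBIC)
cv2.imwrite("pics/a.png",a);cv2.imwrite("pics/b.png",b);print(a.shape,b.shape)
E
```

```text
(598, 780, 3) (588, 517, 3)
```

View pics/a.png

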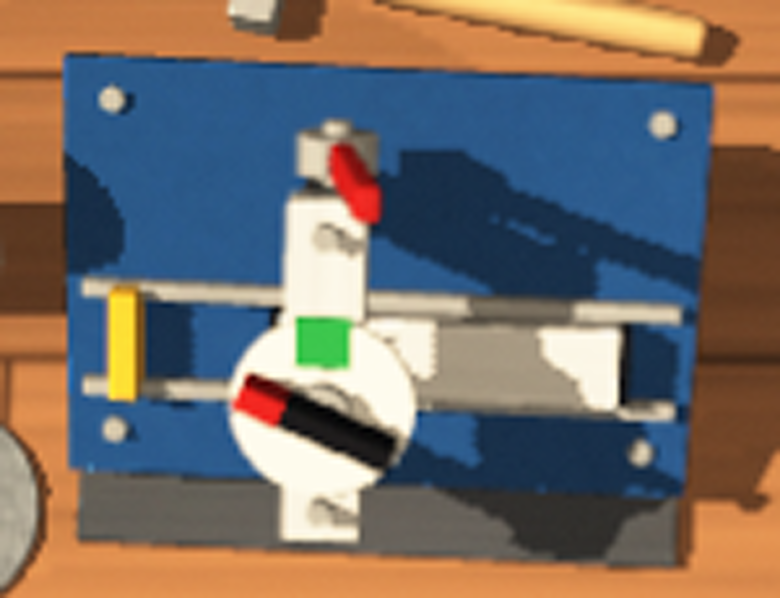

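View pics/b.png

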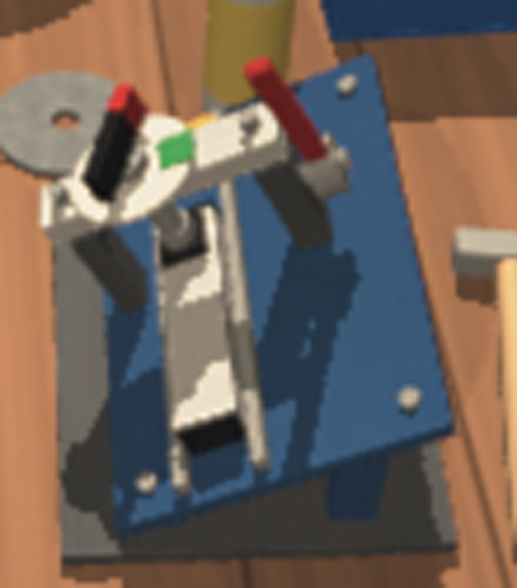

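The top crop shows the tube (grey, black end cap at crop (625,365) → px (275,180)) in the channel between strips, yellow stop at (178,176), wing with red end left (205,187), lever (red) up. The other candidates are the brown blocks at px (342,243) and (155,308), which are look-alikes lying on the bench. The aluminium one in the jig is the one meant.

```bash
cat >> h.py <<'E'
c27,s27=np.cos(np.radians(27)),np.sin(np.radians(27))
def uvn(u,v,n): # mm -> jig xyz m
    return np.array([u*c27-n*s27, v, 75+u*s27+n*c27])/1000
E
python3 - <<'E'
from h import *
import pickle
D=pickle.load(open("d0.pkl","rb"));T,S=D["top"],D["side"]
a=lambda x,y:((x+.5)/5.2-.5+155,(y+.5)/5.2-.5+110)
b=lambda x,y:((x+.5)/4.7-.5+230,(y+.5)/4.7-.5+135)
P={"++":(a(65,55),b(372,57),uvn(140,140,0)),"+-":(a(712,85),b(452,430),uvn(140,-180,0)),"--":(a(685,495),b(118,530),uvn(-75,-180,0))}
W=[];M=[]
for k,(p,q,m) in P.items():
    X,e=tri([T,S],[p,q]);W.append(X);M.append(m);print(k,X.round(4),np.round(e,1),m.round(3))
W=np.array(W);M=np.array(M)
d=(W-W.mean(0));m=M-M.mean(0)
yaw=np.arctan2((m[:,0]*d[:,1]-m[:,1]*d[:,0]).sum(),(m[:,:2]*d[:,:2]).sum())
R=Ro.from_euler("z",yaw); t=W.mean(0)-R.apply(M.mean(0))
print("yaw",yaw,"origin",t, "res",(R.apply(M)+t-W).round(4).tolist())
np.savez("jig.npz",yaw=yaw,t=t)
pts={"wing red end":(a(243,388),b(127,97)),"wing black end":(a(388,458),b(105,190)),"lever tip":(a(372,210),b(260,70)),
 "tube push top mid":(a(625,362),b(208,428))}
for k,(p,q) in pts.items():
    X,e=tri([T,S],[p,q]);j=R.inv().apply(X-t)*1000;j[2]-=75
    print(k,X.round(4),np.round(e,1),"uvn",np.round([j[0]*c27+j[2]*s27,j[1],-j[0]*s27+j[2]*c27],1))
# reprojection check
for k,m in {"stop":uvn(0,100,24),"wing":uvn(0,0,145),"pivot":uvn(107,0,50)}.items():
    X=R.apply(m)+t;print(k,X.round(3),proj(T,[X])[0].round(1),proj(S,[X])[0].round(1))
cv2.imwrite("pics/o.png",0*T["pixels"])
E
```

```text
++ [0.7157 0.1992 0.1355] [0.4 0.3] [0.125 0.14  0.139]
+- [ 0.7018 -0.1179  0.1334] [0.4 0.4] [ 0.125 -0.18   0.139]
-- [ 0.5111 -0.111   0.0425] [0.2 0.2] [-0.067 -0.18   0.041]
yaw -0.04285812392940371 origin [ 0.58520099  0.06597745 -0.00223791] res [[0.0001, 0.0013, 0.0008], [0.0003, -0.0013, 0.0029], [-0.0004, -0.0, -0.0037]]
wing red end [0.5365 0.1008 0.2026] [1.1 0.9] uvn [ 14.3  32.7 138.5]
wing black end [0.5128 0.0376 0.1853] [1.  0.8] uvn [-12.3 -31.5 132.6]
lever tip [0.6026 0.0415 0.2718] [0.4 0.4] uvn [106.8 -23.7 169. ]
tube push top mid [ 0.5696 -0.0766  0.0942] [0.9 0.8] uvn [   1.3 -143.1   23.4]
stop [0.579 0.166 0.094] [180.9 176.5] [267.9 165.2]
wing [0.519 0.069 0.202] [215.3 192.8] [252.6 163.2]
pivot [0.658 0.063 0.166] [219.6 139. ] [299.6 170.7]
```

Fit is consistent (mm-level): jig origin ≈ (0.585, 0.066), yaw −0.043. Nut ≈ 1.22, lever ≈ 0.07, tube 63 mm short; all are inside the stated ranges. Next I'll write a helper for tool-frame deltas and go to the push end.

```bash
cat >> h.py <<'E'
def jw(u,v,n): # world pt
    j=np.load("jig.npz"); t=j["t"].copy(); t[2]=-0.001
    return Ro.from_euler("z",float(j["yaw"])).apply(uvn(u,v,n))+t
def state():
    s=r.sense();w,x,y,z=s["ee_rot"];return s,Ro.from_quat([x,y,z,w])
def go(p,jawyaw=None):
    s,R=state();d=R.inv().apply(np.array(p)-s["tcp_pos"])*1000
    x=R.as_matrix()[:,0];cur=np.arctan2(x[1],x[0])
    print("t",round(s["t"],2),"tcp",s["tcp_pos"].round(4),"delta",d.round(1),end=" ")
    if jawyaw is not None:
        dy=(jawyaw-cur+np.pi)%(2*np.pi)-np.pi; print("roll",round(-dy,3),"j7",round(s["joints"][6],2),end="")
    print()
E
python3 - <<'E'
from h import *
p=jw(0,-185,15);p[2]+=.019;print(p)
q=p.copy();q[2]=.35;go(q,-.043);go(p,-.043)
E
```

```text
[ 0.57047106 -0.11856091  0.1063651 ]
t 0.15 tcp [0.2688 0.5638 0.2571] delta [-486.3  565.9  -92.2] roll 1.169 j7 -0.22
t 0.15 tcp [0.2688 0.5638 0.2571] delta [-486.   565.9  151.4] roll 1.169 j7 -0.22
```

Request:
{"method": "step_arm", "body": {"moves": [{"delta_pos":[-10,12,-25],"roll":0},{"delta_pos":[-30,35,-45],"roll":0.1},{"delta_pos":[-52,60,-60],"roll":0.2},{"delta_pos":[-75,87,-75],"roll":0.3},{"delta_pos":[-98,114,-85],"roll":0.4},{"delta_pos":[-122,142,-92],"roll":0.5},{"delta_pos":[-146,170,-92],"roll":0.6},{"delta_pos":[-170,198,-92],"roll":0.7},{"delta_pos":[-194,226,-92],"roll":0.8},{"delta_pos":[-218,254,-92],"roll":0.9}], "jaw": 0}}

```text
t: 0.98
tcp_pos: [0.4045, 0.256, 0.3495]
ee_rot: [0.001, 0.994, 0.11, -0.0]
wrist_force: [0.0, -0.0, -0.2]
width: 0.268
```

```bash
python3 - <<'E'
from h import *
p=jw(0,-185,15);p[2]+=.019
q=p.copy();q[2]=.35;go(q,-.043)
E
```

```text
t 0.98 tcp [0.4045 0.256  0.3495] delta [ 7.960e+01  4.019e+02 -2.000e-01] roll 0.264 j7 -0.41
```

Request:
{"method": "step_arm", "body": {"moves": [{"delta_pos":[7,36,0],"roll":0.05},{"delta_pos":[14,73,0],"roll":0.1},{"delta_pos":[22,110,0],"roll":0.15},{"delta_pos":[29,147,0],"roll":0.2},{"delta_pos":[36,184,0],"roll":0.264},{"delta_pos":[44,221,0],"roll":0.264},{"delta_pos":[51,258,0],"roll":0.264},{"delta_pos":[58,295,0],"roll":0.264},{"delta_pos":[66,333,0],"roll":0.264},{"delta_pos":[73,370,0],"roll":0.264}]}}

```text
t: 1.82
tcp_pos: [0.5573, -0.0907, 0.3496]
ee_rot: [0.001, 1.0, -0.021, -0.0]
wrist_force: [1.0, -0.5, 0.3]
width: 0.005
```

```bash
python3 - <<'E'
from h import *
p=jw(0,-185,15);p[2]+=.019
go(p,-.043)
E
```

```text
t 1.82 tcp [ 0.5573 -0.0907  0.3496] delta [ 14.5  27.  243.3] roll 0.0 j7 0.13
```

Request:
{"method": "step_arm", "body": {"moves": [{"delta_pos":[7,14,10],"roll":0},{"delta_pos":[14,27,35],"roll":0},{"delta_pos":[14,27,65],"roll":0},{"delta_pos":[14,27,95],"roll":0},{"delta_pos":[14,27,125],"roll":0},{"delta_pos":[14,27,150],"roll":0},{"delta_pos":[14,27,170],"roll":0},{"delta_pos":[14,27,185],"roll":0},{"delta_pos":[14,27,190],"roll":0},{"delta_pos":[14,27,190],"roll":0}]}}

```text
t: 2.65
tcp_pos: [0.5691, -0.1183, 0.1583]
ee_rot: [0.0, 1.0, -0.021, -0.002]
wrist_force: [0.3, -0.5, -0.4]
width: 0.005
```

```bash
python3 - <<'E'
from h import *
p=jw(0,-185,15);p[2]+=.019
go(p,-.043)
a=viewer.get_image("wrist");b=viewer.get_image("side")
for k,X in {"tip":jw(0,-185,15),"tubeend":jw(0,-143,12)}.items(): print(k,proj(a,[X]),proj(b,[X]))
cv2.imwrite("pics/c.png",np.hstack([a["pixels"],cv2.resize(b["pixels"][100:280,215:345],(277,384))]))
E
```

```text
t 2.65 tcp [ 0.5691 -0.1183  0.1583] delta [ 1.6  0.2 52. ] roll 0.0 j7 0.21
tip [[254.28512408 209.78867384]] [[276.72871249 239.24130225]]
tubeend [[256.39888178 150.35829844]] [[275.85793115 227.40134025]]
```

View pics/c.png

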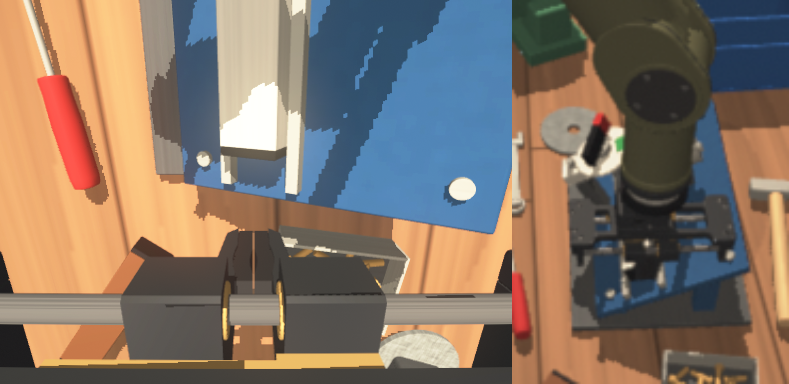

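Tube end is at wrist px (252,152) against a predicted (256,150), so the model holds. Descend and push.

Request:
{"method": "step_arm", "body": {"moves": [{"delta_pos":[2,0,20],"roll":0},{"delta_pos":[2,0,40],"roll":0},{"delta_pos":[2,0,50],"roll":0},{"delta_pos":[2,0,50],"roll":0},{"delta_pos":[2,-15,50],"roll":0},{"delta_pos":[2,-25,50],"roll":0},{"delta_pos":[2,-32,50],"roll":0},{"delta_pos":[2,-39,50],"roll":0},{"delta_pos":[2,-46,50],"roll":0},{"delta_pos":[2,-53,50],"roll":0}]}}

```text
t: 3.58
tcp_pos: [0.5745, -0.0666, 0.1108]
ee_rot: [0.001, 1.0, -0.022, 0.0]
wrist_force: [-1.7, -4.4, 2.4]
width: 0.005
```

Request:
{"method": "step_arm", "body": {"moves": [{"delta_pos":[0,-7,0],"roll":0},{"delta_pos":[0,-13,0],"roll":0},{"delta_pos":[0,-19,0],"roll":0},{"delta_pos":[0,-25,0],"roll":0},{"delta_pos":[0,-29,0],"roll":0},{"delta_pos":[0,-33,0],"roll":0},{"delta_pos":[0,-36,0],"roll":0},{"delta_pos":[0,-38,0],"roll":0},{"delta_pos":[0,-39,0],"roll":0},{"delta_pos":[0,-40,0],"roll":0}]}}

```text
t: 4.42
tcp_pos: [0.5763, -0.027, 0.1107]
ee_rot: [0.002, 1.0, -0.022, 0.0]
wrist_force: [-1.1, -6.3, 3.6]
width: 0.005
```

```bash
python3 - <<'E'
from h import *
p=jw(0,-89,15);p[2]+=.019
go(p,-.043);print(r.sense()["wrist_force"])
E
```

```text
t 4.42 tcp [ 0.5763 -0.027   0.1107] delta [-1.9 -4.3  4.4] roll -0.001 j7 0.1
[-1.07517355 -6.32955437  3.57182219]
```

Request:
{"method": "step_arm", "body": {"moves": [{"delta_pos":[0,-1,0],"roll":0},{"delta_pos":[0,-2,0],"roll":0},{"delta_pos":[0,-3,0],"roll":0},{"delta_pos":[0,-4,0],"roll":0},{"delta_pos":[0,-5,0],"roll":0},{"delta_pos":[0,-5.5,0],"roll":0},{"delta_pos":[0,-6,0],"roll":0},{"delta_pos":[0,-6.5,0],"roll":0},{"delta_pos":[0,-7,0],"roll":0},{"delta_pos":[0,-7,0],"roll":0}]}}

```text
t: 5.25
tcp_pos: [0.5764, -0.023, 0.1108]
ee_rot: [0.003, 1.0, -0.023, 0.0]
wrist_force: [-2.2, -9.2, 3.5]
width: 0.004
```

Request:
{"method": "step_arm", "body": {"moves": [{"delta_pos":[0,-2,0],"roll":0},{"delta_pos":[0,-4,0],"roll":0},{"delta_pos":[0,-6,0],"roll":0},{"delta_pos":[0,-8,0],"roll":0},{"delta_pos":[0,-8,0],"roll":0},{"delta_pos":[0,-8,0],"roll":0},{"delta_pos":[0,-8,0],"roll":0},{"delta_pos":[0,-8,0],"roll":0},{"delta_pos":[0,-8,0],"roll":0},{"delta_pos":[0,-8,0],"roll":0}]}}

```text
t: 6.08
tcp_pos: [0.5763, -0.0227, 0.1109]
ee_rot: [0.008, 1.0, -0.026, 0.0]
wrist_force: [-1.1, -18.3, 2.8]
width: 0.0
```

Tube is hard against the stop (18 N, 0.3 mm movement, right where the model predicted). Back off and rise while rolling.

Request:
{"method": "step_arm", "body": {"moves": [{"delta_pos":[0,10,0],"roll":0},{"delta_pos":[0,30,-10],"roll":0},{"delta_pos":[0,40,-35],"roll":0},{"delta_pos":[0,40,-65],"roll":0},{"delta_pos":[0,40,-95],"roll":-0.12},{"delta_pos":[0,40,-125],"roll":-0.24},{"delta_pos":[-10,40,-155],"roll":-0.36},{"delta_pos":[-25,40,-180],"roll":-0.48},{"delta_pos":[-45,30,-195],"roll":-0.6},{"delta_pos":[-65,20,-200],"roll":-0.72}]}}

```text
t: 6.92
tcp_pos: [0.5114, -0.0342, 0.3136]
ee_rot: [0.008, 0.944, 0.331, 0.0]
wrist_force: [0.8, -0.2, -0.8]
width: 0.005
```

```bash
python3 - <<'E'
from h import *
j=np.load("jig.npz");t=j["t"];RZ=Ro.from_euler("z",float(j["yaw"]))
q=RZ.apply([-.083,.0425,.30])+[t[0],t[1],0];go(q,1.528)
q[2]=.209;go(q,1.528)
E
```

```text
t 6.92 tcp [ 0.5114 -0.0342  0.3136] delta [  85.6 -118.9   11.5] roll -0.853 j7 0.61
t 6.92 tcp [ 0.5114 -0.0342  0.3136] delta [  86.  -120.2  102.5] roll -0.853 j7 0.61
```

Request:
{"method": "step_arm", "body": {"moves": [{"delta_pos":[10,-15,0],"roll":-0.1},{"delta_pos":[30,-40,0],"roll":-0.2},{"delta_pos":[50,-65,0],"roll":-0.3},{"delta_pos":[65,-88,0],"roll":-0.42},{"delta_pos":[78,-105,5],"roll":-0.54},{"delta_pos":[86,-118,10],"roll":-0.66},{"delta_pos":[86,-119,15],"roll":-0.78},{"delta_pos":[86,-119,25],"roll":-0.853},{"delta_pos":[86,-119,40],"roll":-0.853},{"delta_pos":[86,-119,50],"roll":-0.853}]}}

```text
t: 7.75
tcp_pos: [0.5038, 0.1139, 0.2605]
ee_rot: [0.006, 0.721, 0.693, -0.002]
wrist_force: [0.5, -0.6, -0.6]
width: 0.005
```

```bash
python3 - <<'E'
from h import *
j=np.load("jig.npz");t=j["t"];RZ=Ro.from_euler("z",float(j["yaw"]))
q=RZ.apply([-.083,.0425,.209])+[t[0],t[1],0];go(q,1.528)
# waypoints of push, tool pos in jig xy
for a in [95,81,70,60,50,42,35]:
    A=np.radians(a);u,v=24.7*np.cos(A),24.7*np.sin(A)
    x=u*c27-64.5-9;y=v+17.5;z=.209 if a>60 else .212
    print(a,end=" ");go(RZ.apply([x/1000,y/1000,z])+[t[0],t[1],0])
a=viewer.get_image("wrist");b=viewer.get_image("top")
cv2.imwrite("pics/d.png",np.hstack([a["pixels"],cv2.resize(b["pixels"][120:220,160:232],(277,384))]))
E
```

```text
t 7.75 tcp [0.5038 0.1139 0.2605] delta [-1.3  0.1 51.5] roll 0.003 j7 0.98
95 t 7.75 tcp [0.5038 0.1139 0.2605] delta [-1.8  7.7 51.6] 
81 t 7.75 tcp [0.5038 0.1139 0.2605] delta [-2.  13.1 51.6] 
70 t 7.75 tcp [0.5038 0.1139 0.2605] delta [-3.2 17.2 51.6] 
60 t 7.75 tcp [0.5038 0.1139 0.2605] delta [-5.  20.7 48.7] 
50 t 7.75 tcp [0.5038 0.1139 0.2605] delta [-7.5 23.8 48.7] 
42 t 7.75 tcp [0.5038 0.1139 0.2605] delta [-9.9 26.  48.8] 
35 t 7.75 tcp [0.5038 0.1139 0.2605] delta [-12.3  27.7  48.8]
```

View pics/d.png

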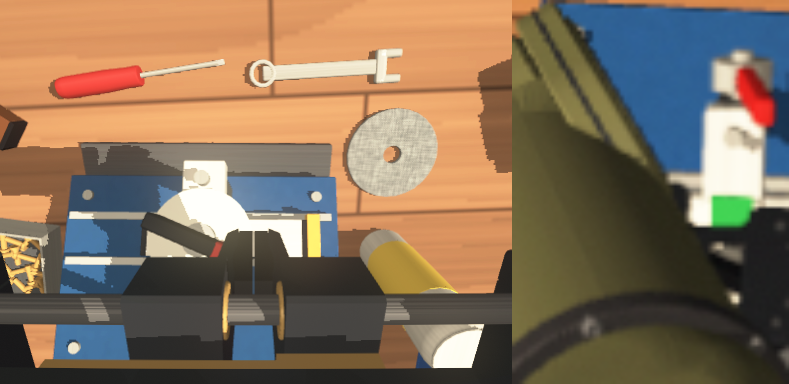

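Request:
{"method": "step_arm", "body": {"moves": [{"delta_pos":[-1,-2,20],"roll":0},{"delta_pos":[-1,-2,40],"roll":0},{"delta_pos":[-1,-2,51],"roll":0},{"delta_pos":[-1,-2,51],"roll":0},{"delta_pos":[-2,4,51],"roll":0},{"delta_pos":[-2,8,51],"roll":0},{"delta_pos":[-2,11,51],"roll":0},{"delta_pos":[-2,13,51],"roll":0},{"delta_pos":[-3,16,51],"roll":0},{"delta_pos":[-3,18,50],"roll":0}]}}

```text
t: 8.68
tcp_pos: [0.518, 0.1096, 0.2105]
ee_rot: [0.003, 0.721, 0.693, -0.006]
wrist_force: [-8.2, 0.7, 5.5]
width: 0.005
```

```bash
python3 - <<'E'
from h import *
j=np.load("jig.npz");t=j["t"];RZ=Ro.from_euler("z",float(j["yaw"]))
for a in [70,60,50,42,35,28,20]:
    A=np.radians(a);u,v=24.7*np.cos(A),24.7*np.sin(A)
    x=u*c27-64.5-9;y=v+17.5;z=.209 if a>60 else .212
    print(a,end=" ");go(RZ.apply([x/1000,y/1000,z])+[t[0],t[1],0])
E
```

```text
70 t 8.68 tcp [0.518  0.1096 0.2105] delta [-0.   3.   1.5] 
60 t 8.68 tcp [0.518  0.1096 0.2105] delta [-1.9  6.5 -1.5] 
50 t 8.68 tcp [0.518  0.1096 0.2105] delta [-4.4  9.6 -1.5] 
42 t 8.68 tcp [0.518  0.1096 0.2105] delta [-6.8 11.8 -1.4] 
35 t 8.68 tcp [0.518  0.1096 0.2105] delta [-9.1 13.5 -1.4] 
28 t 8.68 tcp [0.518  0.1096 0.2105] delta [-11.7  14.9  -1.4] 
20 t 8.68 tcp [0.518  0.1096 0.2105] delta [-14.9  16.1  -1.4]
```

Request:
{"method": "step_arm", "body": {"moves": [{"delta_pos":[0,4,0],"roll":0},{"delta_pos":[-1,6,0],"roll":0},{"delta_pos":[-2,8,-1],"roll":0},{"delta_pos":[-3,10,-1],"roll":0},{"delta_pos":[-5,12,-1],"roll":0},{"delta_pos":[-7,14,-2],"roll":0},{"delta_pos":[-9,15,-2],"roll":0},{"delta_pos":[-11,16,-2],"roll":0},{"delta_pos":[-12,17,-2],"roll":0},{"delta_pos":[-13,17,-2],"roll":0}]}}

```text
t: 9.52
tcp_pos: [0.5338, 0.0985, 0.2136]
ee_rot: [0.002, 0.72, 0.694, -0.005]
wrist_force: [-3.8, 3.4, 4.0]
width: 0.007
```

```bash
python3 - <<'E'
from h import *
go(jw(0,0,135),1.528)
a=viewer.get_image("wrist");b=viewer.get_image("side")
cv2.imwrite("pics/e.png",np.hstack([a["pixels"],cv2.resize(b["pixels"][140:210,220:320],(280,196)).__class__ and cv2.copyMakeBorder(cv2.resize(b["pixels"][135:215,230:310],(280,280)),0,104,0,0,0)]))
E
```

```text
t 9.52 tcp [0.5338 0.0985 0.2136] delta [-30.1  -8.6  19.6] roll 0.005 j7 1.01
```

View pics/e.png

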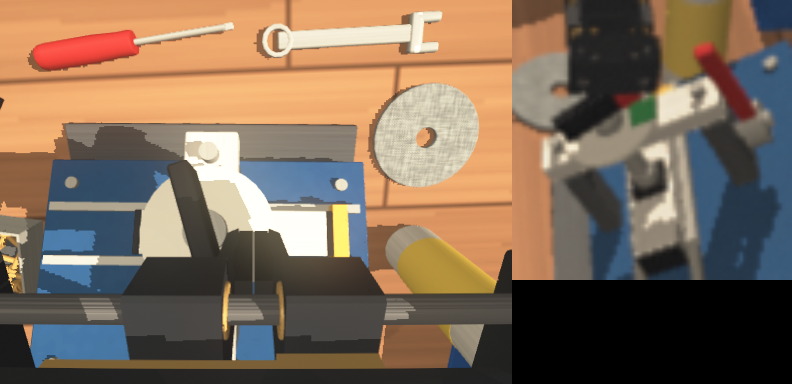

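The wing (black end at wrist px (182,172), towards (215,255)) is now about 20° short of the mark. Lift, centre over the nut and open the jaws.

Request:
{"method": "step_arm", "body": {"moves": [{"delta_pos":[6,-1,0],"roll":0},{"delta_pos":[8,-3,-20],"roll":0},{"delta_pos":[8,-5,-40],"roll":0},{"delta_pos":[0,-8,-45],"roll":0},{"delta_pos":[-15,-8,-45],"roll":0},{"delta_pos":[-30,-8,-45],"roll":0},{"delta_pos":[-30,-8,-45],"roll":0},{"delta_pos":[-30,-8,-45],"roll":0},{"delta_pos":[-30,-8,-45],"roll":0},{"delta_pos":[-30,-8,-45],"roll":0}]}}

```text
t: 10.45
tcp_pos: [0.525, 0.0703, 0.2589]
ee_rot: [0.002, 0.72, 0.694, -0.005]
wrist_force: [0.6, -0.0, 0.4]
width: 0.011
```

Request:
{"method": "step_arm", "body": {"moves": [{"delta_pos":[0,0,0],"roll":0},{"delta_pos":[0,0,0],"roll":0},{"delta_pos":[0,0,0],"roll":0},{"delta_pos":[0,0,0],"roll":0},{"delta_pos":[0,0,0],"roll":0},{"delta_pos":[0,0,0],"roll":0},{"delta_pos":[0,0,0],"roll":0},{"delta_pos":[0,0,0],"roll":0},{"delta_pos":[0,0,0],"roll":0},{"delta_pos":[0,0,0],"roll":0}], "jaw": 0.8}}

```text
t: 11.28
tcp_pos: [0.525, 0.0702, 0.2589]
ee_rot: [0.002, 0.72, 0.694, -0.005]
wrist_force: [-1.1, 0.2, 0.4]
width: 0.736
```

```bash
python3 - <<'E'
from h import *
go(jw(0,0,135),1.528)
E
```

```text
t 11.28 tcp [0.525  0.0702 0.2589] delta [-1.1 -0.7 64.6] roll 0.006 j7 1.08
```

Request:
{"method": "step_arm", "body": {"moves": [{"delta_pos":[-1,-1,15],"roll":0},{"delta_pos":[-1,-1,30],"roll":0},{"delta_pos":[-1,-1,45],"roll":0},{"delta_pos":[-1,-1,57],"roll":0.006},{"delta_pos":[-1,-1,64],"roll":0.006},{"delta_pos":[-1,-1,64],"roll":0.006},{"delta_pos":[-1,-1,64],"roll":0.006},{"delta_pos":[-1,-1,64],"roll":0.006},{"delta_pos":[-1,-1,64],"roll":0.006},{"delta_pos":[-1,-1,64],"roll":0.006}]}}

```text
t: 12.12
tcp_pos: [0.5241, 0.0688, 0.1955]
ee_rot: [0.002, 0.722, 0.692, -0.004]
wrist_force: [0.8, -0.6, -0.1]
width: 0.799
```

Request:
{"method": "step_arm", "body": {"moves": [{"delta_pos":[0,0,0],"roll":0},{"delta_pos":[0,0,0],"roll":0},{"delta_pos":[0,0,0],"roll":0},{"delta_pos":[0,0,0],"roll":0},{"delta_pos":[0,0,0],"roll":0},{"delta_pos":[0,0,0],"roll":0},{"delta_pos":[0,0,0],"roll":0},{"delta_pos":[0,0,0],"roll":0},{"delta_pos":[0,0,0],"roll":0},{"delta_pos":[0,0,0],"roll":0}], "jaw": 0}}

```text
t: 12.95
tcp_pos: [0.5241, 0.0696, 0.1955]
ee_rot: [0.002, 0.722, 0.692, -0.004]
wrist_force: [-0.6, 2.9, -1.0]
width: 0.269
```

```bash
python3 - <<'E'
from h import *
go(jw(0,0,135),1.528);s=r.sense();print(s["width"]*88,s["wrist_force"],s["ft_torque"])
E
```

```text
t 12.95 tcp [0.5241 0.0696 0.1955] delta [-1.  -0.1  1.3] roll 0.001 j7 1.03
23.701055147904672 [-0.6182859   2.87228496 -0.98127287] [ 0.61279542  0.0090307  -0.02723496]
```

Request:
{"method": "step_arm", "body": {"moves": [{"delta_pos":[0,0,0],"roll":0},{"delta_pos":[0,0,0],"roll":0},{"delta_pos":[0,0,0],"roll":0},{"delta_pos":[0,0,0],"roll":0},{"delta_pos":[0,0,0],"roll":0},{"delta_pos":[0,0,0],"roll":0},{"delta_pos":[0,0,0],"roll":0},{"delta_pos":[0,0,0],"roll":0},{"delta_pos":[0,0,0],"roll":0},{"delta_pos":[0,0,0],"roll":0}]}}

```text
t: 13.78
tcp_pos: [0.5241, 0.0697, 0.1955]
ee_rot: [0.002, 0.722, 0.692, -0.004]
wrist_force: [-1.3, 1.7, 0.3]
width: 0.269
```

```bash
python3 - <<'E'
from h import *
go(jw(0,0,135),1.528);s=r.sense();print(s["width"]*88,s["wrist_force"],s["ft_torque"])
a=viewer.get_image("wrist");b=viewer.get_image("side")
cv2.imwrite("pics/f.png",np.hstack([a["pixels"],cv2.copyMakeBorder(cv2.resize(b["pixels"][135:215,230:310],(280,280)),0,104,0,0,0)]))
E
```

```text
t 13.78 tcp [0.5241 0.0697 0.1955] delta [-1.1 -0.1  1.2] roll 0.001 j7 1.03
23.62983080847673 [-1.25074051  1.66938329  0.30336085] [0.4558725  0.02435163 0.01202816]
```

Stopped at 23.6 mm, wider than the 12 mm bar. The tips are probably pinching the nut's hub below the bar, so I'll open slightly, raise and re-close.

Request:
{"method": "step_arm", "body": {"moves": [{"delta_pos":[0,0,0],"roll":0},{"delta_pos":[0,0,0],"roll":0},{"delta_pos":[0,0,0],"roll":0},{"delta_pos":[0,0,0],"roll":0},{"delta_pos":[0,0,-3],"roll":0},{"delta_pos":[0,0,-6],"roll":0},{"delta_pos":[0,0,-9],"roll":0},{"delta_pos":[0,0,-10],"roll":0},{"delta_pos":[0,0,-10],"roll":0},{"delta_pos":[0,0,-10],"roll":0}], "jaw": 0.5}}

```text
t: 14.72
tcp_pos: [0.5242, 0.0697, 0.2057]
ee_rot: [0.002, 0.722, 0.692, -0.004]
wrist_force: [0.1, -0.2, 0.1]
width: 0.501
```

Request:
{"method": "step_arm", "body": {"moves": [{"delta_pos":[0,0,0],"roll":0},{"delta_pos":[0,0,0],"roll":0},{"delta_pos":[0,0,0],"roll":0},{"delta_pos":[0,0,0],"roll":0},{"delta_pos":[0,0,0],"roll":0},{"delta_pos":[0,0,0],"roll":0},{"delta_pos":[0,0,0],"roll":0},{"delta_pos":[0,0,0],"roll":0},{"delta_pos":[0,0,0],"roll":0},{"delta_pos":[0,0,0],"roll":0}], "jaw": 0}}

```text
t: 15.55
tcp_pos: [0.5241, 0.0698, 0.2055]
ee_rot: [0.002, 0.722, 0.692, -0.004]
wrist_force: [0.1, -0.4, -2.6]
width: 0.135
```

```bash
python3 - <<'E'
from h import *
go(jw(0,0,135),1.528);s=r.sense();print(s["width"]*88,s["wrist_force"],s["ft_torque"])
a=viewer.get_image("wrist");b=viewer.get_image("side")
cv2.imwrite("pics/g.png",np.hstack([a["pixels"],cv2.copyMakeBorder(cv2.resize(b["pixels"][135:215,230:310],(280,280)),0,104,0,0,0)]))
E
```

```text
t 15.55 tcp [0.5241 0.0698 0.2055] delta [-1.1 -0.  11.3] roll 0.001 j7 1.04
11.869599396808905 [ 0.08590457 -0.36737834 -2.62549232] [ 0.13488536 -0.19044523  0.18528516]
```

Width 11.9 mm = bar thickness with the jaws square to v, so the wing is aligned with u. Release and lift to lever-approach height.

Request:
{"method": "step_arm", "body": {"moves": [{"delta_pos":[0,0,0],"roll":0},{"delta_pos":[0,0,0],"roll":0},{"delta_pos":[0,0,0],"roll":0},{"delta_pos":[0,0,0],"roll":0},{"delta_pos":[0,0,-5],"roll":0},{"delta_pos":[0,0,-20],"roll":0},{"delta_pos":[0,0,-40],"roll":0},{"delta_pos":[0,0,-60],"roll":0},{"delta_pos":[-5,0,-65],"roll":0},{"delta_pos":[-20,0,-65],"roll":0}], "jaw": 0.5}}

```text
t: 16.48
tcp_pos: [0.5246, 0.0526, 0.2726]
ee_rot: [0.002, 0.721, 0.693, -0.001]
wrist_force: [0.4, -0.4, -0.9]
width: 0.503
```

```bash
python3 - <<'E'
from h import *
p=jw(107,-60,138);p[2]+=.019;go(p,1.528)
a=viewer.get_image("wrist");b=viewer.get_image("side")
cv2.imwrite("pics/g.png",np.hstack([a["pixels"],cv2.copyMakeBorder(cv2.resize(b["pixels"][135:215,230:310],(280,280)),0,104,0,0,0)]))
E
```

```text
t 16.48 tcp [0.5246 0.0526 0.2726] delta [-44.4  92.5   8.4] roll 0.004 j7 1.12
```

View pics/g.png

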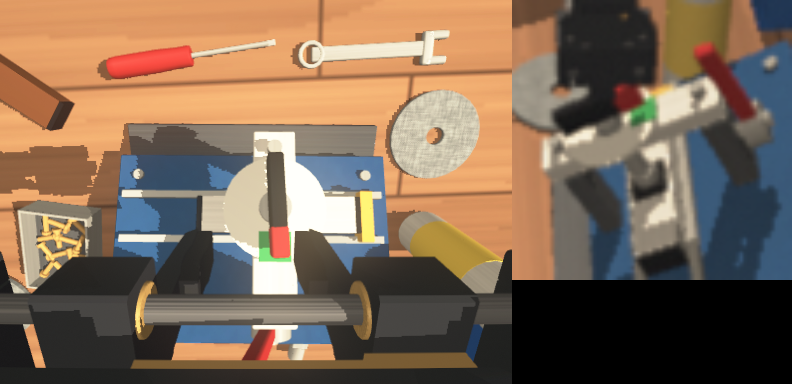

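The red end of the wing (280,240) points at the green mark (275,247), and the tube meets the yellow stop (367,215). Now move to the lever's −v side with jaws shut.

Request:
{"method": "step_arm", "body": {"moves": [{"delta_pos":[-15,0,0],"roll":0},{"delta_pos":[-35,0,0],"roll":0},{"delta_pos":[-48,0,0],"roll":0},{"delta_pos":[-50,15,0],"roll":0},{"delta_pos":[-50,35,0],"roll":0},{"delta_pos":[-50,55,0],"roll":0},{"delta_pos":[-50,75,0],"roll":0},{"delta_pos":[-50,88,0],"roll":0},{"delta_pos":[-48,92,4],"roll":0},{"delta_pos":[-46,92,8],"roll":0}], "jaw": 0}}

```text
t: 17.42
tcp_pos: [0.6133, -0.0026, 0.2617]
ee_rot: [0.002, 0.723, 0.691, -0.005]
wrist_force: [-0.7, -0.3, 0.1]
width: 0.003
```

```bash
cat > wp.py <<'E'
from h import *
print(r.sense()["width"])
for th in range(98,-7,-8):
    A=np.radians(th);R=90;d=np.array([np.cos(A),np.sin(A)]);m=np.array([-d[1],d[0]])
    v,n=np.array([0,50])+R*d+6*m
    p=jw(107,v-17.5+max(0,(40-th)*.3),n);p[2]+=.019+.0036*max(0,np.cos(A));print(th,end=" ");go(p)
E
python3 wp.py
```

```text
0.002996277306231079
98 t 17.42 tcp [ 0.6133 -0.0026  0.2617] delta [31.3  1.4 -3.4] 
90 t 17.42 tcp [ 0.6133 -0.0026  0.2617] delta [43.7  0.6 -5. ] 
82 t 17.42 tcp [ 0.6133 -0.0026  0.2617] delta [56.3  0.5 -5.6] 
74 t 17.42 tcp [ 0.6133 -0.0026  0.2617] delta [68.8  1.3 -4.6] 
66 t 17.42 tcp [ 0.6133 -0.0026  0.2617] delta [80.9  2.9 -2.1] 
58 t 17.42 tcp [ 0.6133 -0.0026  0.2617] delta [92.4  5.2  1.9] 
50 t 17.42 tcp [ 0.6133 -0.0026  0.2617] delta [103.1   8.2   7.4] 
42 t 17.42 tcp [ 0.6133 -0.0026  0.2617] delta [112.8  11.9  14.2] 
34 t 17.42 tcp [ 0.6133 -0.0026  0.2617] delta [123.1  16.1  22.1] 
26 t 17.42 tcp [ 0.6133 -0.0026  0.2617] delta [132.6  20.9  31.1] 
18 t 17.42 tcp [ 0.6133 -0.0026  0.2617] delta [140.6  26.   40.9] 
10 t 17.42 tcp [ 0.6133 -0.0026  0.2617] delta [147.   31.5  51.3] 
2 t 17.42 tcp [ 0.6133 -0.0026  0.2617] delta [151.6  37.1  62.3] 
-6 t 17.42 tcp [ 0.6133 -0.0026  0.2617] delta [154.6  42.9  73.5]
```

Request:
{"method": "step_arm", "body": {"moves": [{"delta_pos":[10,1,0],"roll":0},{"delta_pos":[18,1,0],"roll":0},{"delta_pos":[25,1,-2],"roll":0},{"delta_pos":[32,1,-3],"roll":0},{"delta_pos":[40,1,-4],"roll":0},{"delta_pos":[48,1,-5],"roll":0},{"delta_pos":[56,1,-5],"roll":0},{"delta_pos":[64,1,-5],"roll":0},{"delta_pos":[72,2,-4],"roll":0},{"delta_pos":[80,3,-2],"roll":0}]}}

```text
t: 18.25
tcp_pos: [0.6201, 0.078, 0.2631]
ee_rot: [0.002, 0.723, 0.69, -0.005]
wrist_force: [-2.4, -1.7, 2.2]
width: 0.004
```

```bash
python3 wp.py | tail -9
```

```text
58 t 18.25 tcp [0.6201 0.078  0.2631] delta [11.7  2.2  4.2] 
50 t 18.25 tcp [0.6201 0.078  0.2631] delta [22.4  5.2  9.6] 
42 t 18.25 tcp [0.6201 0.078  0.2631] delta [32.1  8.9 16.4] 
34 t 18.25 tcp [0.6201 0.078  0.2631] delta [42.4 13.1 24.3] 
26 t 18.25 tcp [0.6201 0.078  0.2631] delta [51.9 17.9 33.3] 
18 t 18.25 tcp [0.6201 0.078  0.2631] delta [59.9 23.  43.1] 
10 t 18.25 tcp [0.6201 0.078  0.2631] delta [66.2 28.5 53.6] 
2 t 18.25 tcp [0.6201 0.078  0.2631] delta [70.9 34.1 64.5] 
-6 t 18.25 tcp [0.6201 0.078  0.2631] delta [73.8 39.8 75.7]
```

Request:
{"method": "step_arm", "body": {"moves": [{"delta_pos":[6,1,2],"roll":0},{"delta_pos":[12,2,4],"roll":0},{"delta_pos":[18,4,7],"roll":0},{"delta_pos":[24,6,11],"roll":0},{"delta_pos":[31,8,15],"roll":0},{"delta_pos":[37,11,20],"roll":0},{"delta_pos":[43,13,25],"roll":0},{"delta_pos":[49,16,31],"roll":0},{"delta_pos":[55,20,37],"roll":0},{"delta_pos":[60,23,43],"roll":0}]}}

```text
t: 19.08
tcp_pos: [0.6464, 0.1365, 0.2187]
ee_rot: [0.002, 0.723, 0.69, -0.005]
wrist_force: [-0.4, -3.2, 2.8]
width: 0.004
```

```bash
python3 wp.py | tail -4
```

```text
18 t 19.08 tcp [0.6464 0.1365 0.2187] delta [-0.3 -0.7 -0.7] 
10 t 19.08 tcp [0.6464 0.1365 0.2187] delta [6.1 4.7 9.8] 
2 t 19.08 tcp [0.6464 0.1365 0.2187] delta [10.8 10.3 20.7] 
-6 t 19.08 tcp [0.6464 0.1365 0.2187] delta [13.7 16.1 31.9]
```

Request:
{"method": "step_arm", "body": {"moves": [{"delta_pos":[3,2,4],"roll":0},{"delta_pos":[5,4,8],"roll":0},{"delta_pos":[7,6,12],"roll":0},{"delta_pos":[9,8,16],"roll":0},{"delta_pos":[11,10,20],"roll":0},{"delta_pos":[12,12,24],"roll":0},{"delta_pos":[13,14,27],"roll":0},{"delta_pos":[14,15,30],"roll":0},{"delta_pos":[14,16,32],"roll":0},{"delta_pos":[14,16,32],"roll":0}]}}

```text
t: 19.92
tcp_pos: [0.6622, 0.1492, 0.189]
ee_rot: [0.002, 0.724, 0.69, -0.005]
wrist_force: [-6.9, -4.4, 17.3]
width: 0.007
```

```bash
python3 wp.py | tail -1
```

```text
-6 t 19.92 tcp [0.6622 0.1492 0.189 ] delta [0.  0.9 2.3]
```

Request:
{"method": "step_arm", "body": {"moves": [{"delta_pos":[0,0,2],"roll":0},{"delta_pos":[0,0,4],"roll":0},{"delta_pos":[0,0,5],"roll":0},{"delta_pos":[0,0,5],"roll":0},{"delta_pos":[0,0,5],"roll":0},{"delta_pos":[0,0,5],"roll":0},{"delta_pos":[0,0,5],"roll":0},{"delta_pos":[0,0,5],"roll":0},{"delta_pos":[0,0,5],"roll":0},{"delta_pos":[0,0,5],"roll":0}]}}

```text
t: 20.75
tcp_pos: [0.6621, 0.1491, 0.1885]
ee_rot: [0.003, 0.724, 0.69, -0.005]
wrist_force: [-9.3, -4.3, 27.7]
width: 0.007
```

Pushing harder (28 N) moved it only 0.5 mm, so the lever is on its end stop. Retreat and check.

Request:
{"method": "step_arm", "body": {"moves": [{"delta_pos":[0,0,-5],"roll":0},{"delta_pos":[0,0,-20],"roll":0},{"delta_pos":[0,0,-50],"roll":0},{"delta_pos":[0,0,-85],"roll":0},{"delta_pos":[10,0,-120],"roll":0},{"delta_pos":[40,-20,-140],"roll":0},{"delta_pos":[70,-50,-150],"roll":0},{"delta_pos":[105,-70,-150],"roll":0},{"delta_pos":[140,-90,-150],"roll":0},{"delta_pos":[175,-110,-150],"roll":0}]}}

```text
t: 21.58
tcp_pos: [0.5592, 0.3337, 0.3369]
ee_rot: [0.002, 0.723, 0.69, -0.004]
wrist_force: [0.8, 1.2, 0.6]
width: 0.004
```

Request:
{"method": "step_arm", "body": {"moves": [{"delta_pos":[20,-30,0],"roll":0},{"delta_pos":[40,-60,0],"roll":0},{"delta_pos":[60,-90,0],"roll":0},{"delta_pos":[80,-120,0],"roll":0},{"delta_pos":[100,-150,0],"roll":0},{"delta_pos":[120,-170,0],"roll":0},{"delta_pos":[140,-190,0],"roll":0},{"delta_pos":[140,-190,0],"roll":0},{"delta_pos":[140,-190,0],"roll":0},{"delta_pos":[140,-190,0],"roll":0}]}}

```text
t: 22.42
tcp_pos: [0.376, 0.4822, 0.3358]
ee_rot: [0.002, 0.723, 0.69, -0.005]
wrist_force: [0.4, 0.6, -0.3]
width: 0.005
```

```bash
python3 - <<'E'
from h import *
print(r.sense()["tcp_pos"],r.sense()["t"])
T=viewer.get_image("top");S=viewer.get_image("side")
a=cv2.resize(T["pixels"][110:225,155:305],(480,368),interpolation=cv2.INTER_CUBIC)
b=cv2.resize(S["pixels"][135:260,230:340],(320,368),interpolation=cv2.INTER_CUBIC)
cv2.imwrite("pics/z.png",np.hstack([a,b]))
for n,X in {"levertip closed":jw(107,119,40),"tube push top edge":jw(0,-80,25),"red end":jw(33,0,140),"stopface top":jw(0,100,24)}.items():
    p=proj(T,[X])[0];q=proj(S,[X])[0];print(n,((p-[155,110])*3.2).round(),((q-[230,135])*2.91+[480,0]).round())
E
```

```text
[0.37602838 0.48218422 0.33577786] 22.4167
levertip closed [53. 84.] [672.  31.]
tube push top edge [305. 223.] [603. 211.]
red end [194. 218.] [578.  72.]
stopface top [ 83. 213.] [590.  87.]
```

View pics/z.png

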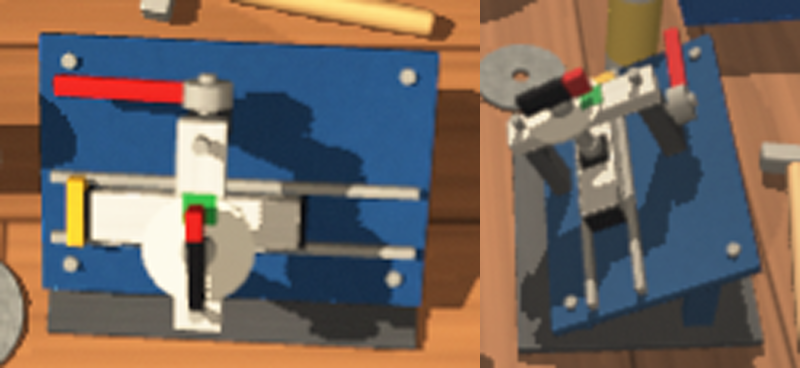

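Lever tip is at (55,85) against a predicted (53,84), tube end at (303,222) against (305,223), and the wing is on the green mark (195,215). Nothing on the bench near the jig looks moved, so I'll hand in.

```bash
python3 -c "
from station import r
print(r.close_job())"
```

```text
the job is handed in; nothing more can be done
None
```

The box section is clamped in the jig against the yellow stop, and the job was handed in at about 22.5 s of the 67 s allowed. No verdict comes back on hand-in.

1. **Tube:** I pushed it about 63 mm along the channel until it stopped dead. At 18 N it moved only 0.3 mm more, and the last picture shows it touching the stop.
2. **Wing nut:** With the lever open, I turned it clockwise from about 1.22 rad and squared it by closing the jaws on the bar. The red end points at the green mark; the close view shows it within about 0.07 rad, against 0.4 allowed.
3. **Cam lever:** I flipped it over to its end stop. At 28 N it moved only 0.5 mm more, and its tip is within about 1 pixel of the predicted closed position.

**What went wrong:** the first grip on the nut stopped at 23.6 mm instead of the bar's 12 mm, most likely on the hub below it. I raised the gripper 10 mm and gripped again at 11.9 mm.

**Not checked directly:** I did not measure the clamping force; it rests on the nut angle. The last picture covered only the jig and its surroundings, so I did not re-check every object on the bench. The arm ended clear and touching nothing, and no force I read was above 30 N.

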